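# Tip the printed truck parts right way up

### The job

Two grey printed parts of a model truck stand on end on the green cutting mat: the bonnet on its nose and the open tipper bed on its headboard. Push each one over, close to where it stands, so that it lies the right way up: the bonnet on its side skirts with its closed top panel upward, the bed on its chassis rails with its open side upward. Do not lift or carry them or shove them across the mat, and leave the fuel tank, paint jar, cab shell and tyres as they are.

Things in the scene. Friction and masses are not known exactly. Their poses are not given: they have to be found in the camera images.
- bonnet: Hollow grey resin truck bonnet, about 0.18 kg, standing on its nose on the 3 mm thick mat: 120 mm tall (own z), 55 mm deep (x), 100 mm wide over the sides, 126 mm over the lamp pods at the foot (y). Origin: centre of the end it stands on. Its closed top panel is the +x face, 27.5 mm out; the open hollow underside with the skirt edges is the -x side, 27.5 mm out.
- bonnet_heel (a point): Middle of the bonnet's foot edge on its -x side. Pushed near the upper edge of its +x face towards its own -x, it pivots on this edge and beyond about 35 degrees falls by itself onto its skirts; its own x then points up and it is 55 mm high.
- bonnet_toe (a point): Middle of the bonnet's foot edge on its +x side.
- bed: Open tray (tipper bed) of grey resin, about 0.2 kg, standing on its headboard end on the mat: 130 mm tall (own z), 52 mm deep (x), 110 mm wide (y). Origin: centre of the end it stands on. The open side with 5-6 mm rims is its +x side, 26 mm out; the floor with two chassis rails is its -x side, 26 mm out. The wall across its upper end reaches out to the +x side.
- bed_heel (a point): Middle of the bed's foot edge on its -x side. Pushed at the upper rim of its open +x side towards its own -x, it pivots on this edge and beyond about 20 degrees falls by itself onto its rails; its own x then points up and it is 52 mm high.
- bed_toe (a point): Middle of the bed's foot edge on its +x side.
- tank: Bystander: grey cylindrical fuel tank lying on two saddle feet, 80 mm long (x), 42 mm wide, 50 mm high. Origin under its centre.
- jar: Bystander: small paint jar with a black cap, 36 mm diameter, 55 mm high. Origin under its centre.
- cab: Bystander: grey cab shell with window openings, 75 x 110 mm, 95 mm high. Origin under its centre.
- tyres: Bystander: stack of two black tyres, 60 mm diameter, 33 mm high. Origin under its centre.

How it is judged:
By the outcome, as a careful person would: the job done as asked, in the order asked, and still so for the second after the job is handed in, with the robot touching nothing.
It also fails if it takes over 45 s, if anything falls off the work surface, if the arm or the gripper's body presses on something with over 40 N, if the wrist force passes 120 N, or if a joint passes its speed limit or range.

### The arm

A 6-joint arm with a two-finger parallel gripper is mounted at the origin on the work surface. World frame = base frame: x ahead of the robot, y to its left, z up, the work surface at z = 0. Lengths are in m, angles in rad, forces in N, time in s.
With the tool pointing down it reaches from about 0.35 to 0.775 m from the base axis. Payload 5.5 kg.
Tool frame: the origin (TCP) lies on the centre line of the jaws, within the pads' length; the fingertips stand 11 mm ahead of it and the grasp point (between the pads) lies 8 mm behind it; z points along the fingers, y is the line along which they close (so a half turn about z gives the same grasp; the last joint's range is limited). The gripper opens to 85 mm and grips with 20 to 120 N. Pads are 22 mm wide; open, the fingers measure 114 mm over their backs; the gripper's body (76 mm by 85 mm) begins 54 mm behind the grasp point. The pads swing forward as they close: fully open they stand 13 mm farther back than shut.
Start: joints at [1.074, 0.313, 0.046, 1.304, 0, 1.431], TCP at [0.201, 0.539, 0.242] pointing down, gripper open.
Joint ranges: [-2.76, 2.76], [-0.86, 1.69], [-1.03, 1.26], [-2.2, 2.34], [-1.47, 1.5], [-3.14, 3.14]. Speed limits (rad/s): [2.57, 2.57, 3.14, 3.14, 3.14, 3.14].

### API

Orientations are given as a unit quaternion [w, x, y, z].
In Python, from workcell import env, viewer, order, models gives the robot as it stands.
- The arm moves only by the tool drive_tool, never from a script. Its argument "series" is a list that holds one entry, the list of rows, each a list of 6 numbers: the shift along the tool's x, y, z each as a share of 120 mm, from -1 to 1, then the turn, a rotation vector about the tool's x, y, z each as a share of 180 degrees, from -1 to 1. A call has 1 to 20 rows; each row shifts and turns the commanded pose from where the row before left it, along the tool's axes as they then stand; what a row does not reach is not made up. A row lasts 1/8 s, in which the tool goes at most 62.5 mm and 10.7 degrees, less where a joint would pass 70% of its speed; a pose out of reach is approached as far as the arm can. A call with a number of a shift or a turn outside -1 to 1 is refused whole. A call with a gripper value outside its range is refused whole. "jaw" is the opening, from -1 (shut) to 1 (fully open), set as the call begins (left out, the last holds). The fingers move at their own pace and stop on an object; "grip_force" is the grip in N (left out, the last holds). Time passes only in rows, so rows that do not move let the fingers close. It gives the time, the measured TCP pose, the force, the opening and the grip force at its end, in the units of the state.
- env.get_state(): the state, without advancing time (a new reading comes with each control period).
- viewer.read_camera(name): name is "scene" or "top"; returns the picture (384x512x3 uint8, red, green, blue); there is no depth.
- viewer.camera_info(name): a dict with "intrinsics" (3x3 intrinsics, pixels), "R" (3x3) and "t" (3): a world point X has camera coordinates R X + t. Camera axes: x right, y down, z forward; pixel columns grow to the right and rows downward; lengths in m; the calibration is good to about 2 mm. A picture is of the moment at which its call begins. camera_info takes no time and is no camera call.
- order.hand_in(): hands the job in; it is judged then, once.
Trained networks look in the newest picture that a camera, given by its name, has taken for a name from the list of things; names that differ only in an ending like _2 or _b are one class to them, and where a whole thing is asked for, a point or a joint stands for the part that bears it (a point fixed in the world has none). Each returns a list of dicts, best first, with "score" (0 to 1); they miss things now and then, are a little off and sometimes report something else, mostly with a low value. They report only what shows in the picture. A call takes as long as a camera call.
- models.silhouettes(label, camera): "region" (384x512 bool, what is visible of it) and "location" ([column, row] in pixels, amid what is visible of it).
The state is a dict: "clock": time; "joint_pos": joint angles; "qvel": joint speeds; "tau": joint torques, N m; "tcp_pos": TCP position; "orientation": TCP orientation; "wrist_force": force on the tool from outside, world axes, zero at the start; "ft_torque": the same for the moment, N m; "finger_gap": finger opening in m; "grip_force": force on a finger pad.
Only numpy, scipy, OpenCV 4.12 (cv2) and the standard library are available. Lean on these libraries where they do the work, as an engineer would, in place of code of your own. Each camera call takes 0.05 s, during which the arm holds its last target. There are 200 camera calls.

## Working session

There is one attempt and no reset: what is moved stays moved. The work goes in short steps, Python scripts to look and compute and a tool call to move; the robot and the scene stay as the last step left them, time stands still between calls to the robot, and variables do not carry over. Pictures are saved under pics/ and viewed, at most 10 in all, crops included, and the job is handed in when it is done.

Besides the shell and the picture viewer there is one more tool, called after "Call:" as name(argument=value, ...) on one line, values as JSON. drive_tool: Moves the arm, as the interface text tells. Its arguments: {"type":"object","properties":{"series":{"type":"array"},"jaw":{"type":"number"},"grip_force":{"type":"number"}},"required":["series"]}

```bash
mkdir -p pics
cat > h.py <<'E'
import numpy as np,cv2
from workcell import env,viewer,order,models
def cam(n):
    c=viewer.camera_info(n);return np.array(c["intrinsics"]),np.array(c["R"]),np.array(c["t"])
def ray(n,uv,z):
    K,R,t=cam(n);d=R.T@np.linalg.solve(K,[uv[0],uv[1],1]);o=-R.T@t
    return o+d*(z-o[2])/d[2]
def proj(n,X):
    K,R,t=cam(n);p=(np.atleast_2d(X)@R.T+t)@K.T;return p[:,:2]/p[:,2:]
def save(n,f):
    im=viewer.read_camera(n);cv2.imwrite(f"pics/{f}.png",im[:,:,::-1]);return im
E
python3 - <<'E'
from h import *
for n in("scene","top"):
    im=save(n,n+"0")
    K,R,t=cam(n);print(n,(-R.T@t).round(3),K[0,0].round(1))
    for l in("bonnet","bed","tank","jar","cab","tyres"):
        for r in models.silhouettes(l,n)[:2]:
            ys,xs=np.where(r["region"]);print(l,round(r["score"],2),np.round(r["location"]),xs.min(),xs.max(),ys.min(),ys.max(),ray(n,r["location"],.03).round(3)[:2])
print(env.get_state())
E
```

```text
scene [1.222 0.646 0.591] 420.8
bonnet 0.58 [197. 157.] 185 217 134 185 [ 0.497 -0.277]
bed 0.97 [310. 233.] 280 338 196 271 [0.577 0.21 ]
bed 0.28 [269. 237.] 256 273 221 248 [0.652 0.153]
tank 0.65 [213. 191.] 195 228 180 202 [ 0.601 -0.088]
tank 0.65 [181. 231.] 152 206 197 265 [ 0.77  -0.008]
jar 0.97 [268. 237.] 257 273 221 248 [0.654 0.151]
cab 0.79 [181. 230.] 152 207 196 265 [ 0.768 -0.012]
cab 0.38 [197. 157.] 185 215 134 184 [ 0.498 -0.274]
tyres 0.94 [293. 176.] 283 305 168 186 [0.393 0.014]
top [0.446 0.031 1.085] 449.3
bonnet 0.89 [350. 202.] 320 383 180 222 [ 0.546 -0.205]
bed 0.67 [159. 167.] 129 187 147 185 [0.628 0.249]
tank 0.76 [304. 184.] 293 318 164 199 [ 0.59  -0.096]
cab 0.87 [260. 100.] 235 288 75 125 [0.793 0.009]
tyres 0.95 [259. 273.] 248 273 261 286 [0.382 0.009]
{'clock': 0.7, 'joint_pos': array([1.07441330e+00, 3.13142514e-01, 4.61751657e-02, 1.30361489e+00,
       1.34354145e-05, 1.43117775e+00]), 'qvel': array([-0.00022015, -0.00175564,  0.00048662, -0.0004033 ,  0.0007026 ,
       -0.00146783]), 'tau': array([-1.88269591e-04, -4.80287540e+01,  2.98749143e+01, -2.63867032e-04,
       -2.52117361e-04, -1.23331728e-05]), 'tcp_pos': array([0.20086418, 0.53884914, 0.24238671]), 'orientation': array([2.70878729e-05, 1.77437698e-01, 9.84132030e-01, 1.03776005e-04]), 'wrist_force': array([-0.5833856 , -0.49437341,  0.43957904]), 'ft_torque': array([-0.05803305, -0.02320672, -0.04931774]), 'grip_force': 0.0, 'finger_gap': 0.08564110074999658}
```

Run:
```python
import cv2,numpy as np
a=cv2.imread("pics/scene0.png")[110:290,130:360];b=cv2.imread("pics/top0.png")[60:300,110:400]
cv2.imwrite("pics/sc.png",cv2.resize(a,(766,600),interpolation=2))
cv2.imwrite("pics/tc.png",cv2.resize(b,(725,600),interpolation=2))
```

```text
(no output)
```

View pics/sc.png

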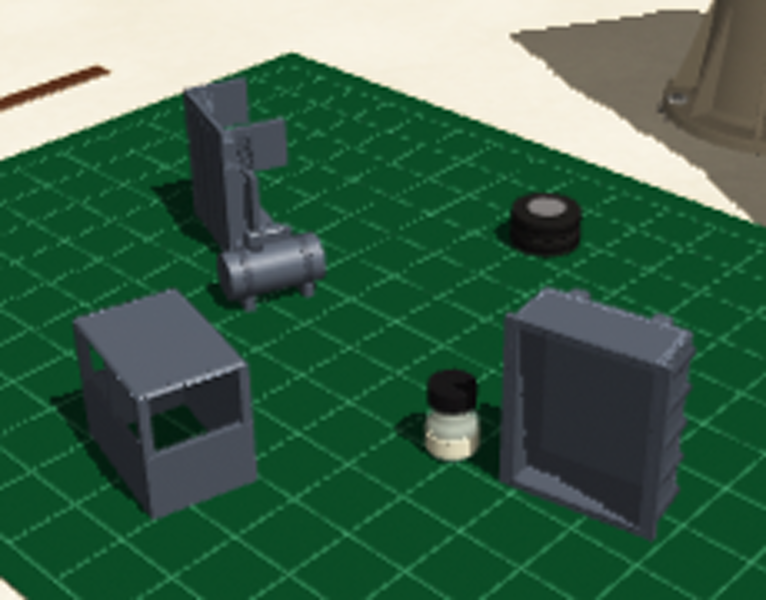

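View pics/tc.png

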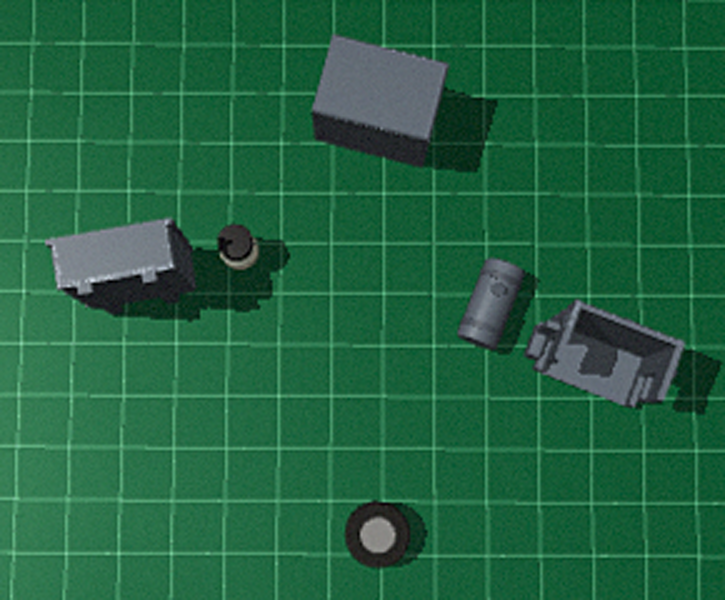

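The scene crop shows the bonnet behind the tank with its closed panel facing away from the robot (top-crop edge from (578,302) to (683,345)). The bed's open side faces +x (top-crop upper edge from (50,240) to (170,220)), and the jar stands just beyond its right end. Both parts therefore have to fall towards the robot.

Run:
```python
from h import *
def px(c): return (c[0]/2.5+110-.3,c[1]/2.5+60-.3)
for n,c1,c2,z,W,d in(("bed",(49,240),(170,220),.133,.11,.052),("bonnet",(578,302),(683,345),.123,.10,.055)):
    a,b=[ray("top",px(c),z)[:2] for c in(c1,c2)]
    e=(a-b);w=np.linalg.norm(e);e/=w;nx=np.array([e[1],-e[0]])
    yaw=np.arctan2(nx[1],nx[0]);m=(a+b)/2
    print(n,"edge width",w.round(4),"mid top edge",m.round(4),"x-axis",nx.round(3),"yaw deg",np.degrees(yaw).round(1))
    o=m-nx*d/2
    h=.13 if n=="bed" else .12
    P=np.array([[*(o+nx*sx*d/2+e*sy*W/2),zz] for zz in(.003,.003+h) for sx,sy in((1,1),(1,-1),(-1,-1),(-1,1))])
    for c in("top","scene"):
        im=cv2.imread(f"pics/{c}0.png" if n=="bed" else f"pics/o_{c}.png");im=cv2.resize(im,None,fx=4,fy=4,interpolation=2) if n=="bed" else im
        q=((proj(c,P)+.5)*4).astype(int)
        for k in(0,4): cv2.polylines(im,[q[k:k+4]],1,(0,255,255) if k else (0,0,255),1)
        cv2.imwrite(f"pics/o_{c}.png",im)
t=cv2.imread("pics/o_top.png")[560:920,500:1560];s=cv2.imread("pics/o_scene.png")[500:1120,720:1400]
cv2.imwrite("pics/oo.png",np.vstack([cv2.resize(t,(800,272)),cv2.resize(s,(350,320)) if 0 else np.hstack([cv2.resize(s,(350,320)),np.zeros((320,450,3),np.uint8)])]))
s=env.get_state()
from scipy.spatial.transform import Rotation as R
print(R.from_quat(np.roll(s["orientation"],-1)).as_matrix().round(3))
for l in("jar","tyres","tank"):
  for r in models.silhouettes(l,"top")[:2]: print(l,r["score"],ray("top",r["location"],.03)[:2])
```

```text
bed edge width 0.1054 mid top edge [0.6434 0.2402] x-axis [0.985 0.174] yaw deg 10.0
bonnet edge width 0.0971 mid top edge [ 0.5669 -0.2095] x-axis [ 0.926 -0.378] yaw deg -22.2
[[-0.937  0.349  0.   ]
 [ 0.349  0.937  0.   ]
 [-0.     0.    -1.   ]]
tyres 0.95 [0.38154677 0.00860001]
tank 0.76 [ 0.58963111 -0.09597105]
```

View pics/oo.png

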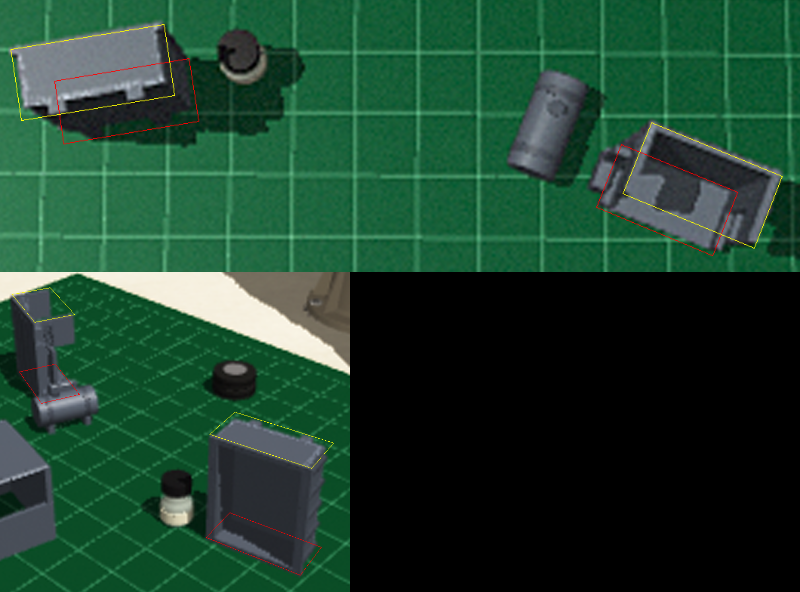

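Call:
drive_tool(series=[[[-0.347,-0.289,0,0,0,0.01],[-0.347,-0.289,0,0,0,0],[-0.347,-0.289,0,0,0,0],[-0.347,-0.289,0,0,0,0],[-0.347,-0.289,0,0,0,0],[-0.347,-0.289,0,0,0,0],[-0.347,-0.289,0,0,0,0],[-0.347,-0.289,0,0,0,0],[-0.347,-0.289,0,0,0,0],[-0.347,-0.289,0,0,0,0],[-0.347,-0.289,0,0,0,0],[-0.347,-0.289,0,0,0,0],[-0.347,-0.289,0,0,0,0],[-0.347,-0.289,0,0,0,0],[-0.347,-0.289,0,0,0,0],[-0.347,-0.289,0,0,0,0],[0,0,0,0,0,0],[0,0,0,0,0,0]]], jaw=0.2)

```text
clock: 3.1
tcp_pos: [0.6086, -0.226, 0.2417]
orientation: [-0.001, 0.193, 0.981, 0.0]
wrist_force: [-0.7, -0.0, 0.1]
finger_gap: 0.0513
grip_force: 0.0
```

Call:
drive_tool(series=[[[0,0,0.35,0,0,0],[0,0,0.35,0,0,0],[0,0,0.35,0,0,0],[0,0,0,0,0,0],[0.1,0,0,0,0,0],[0.1,0,0,0,0,0],[0.05,0,0,0,0,0],[0.05,0,0,0,0,0],[0.05,0,0,0,0,0],[0.05,0,0,0,0,0],[0.05,0,0,0,0,0],[0.05,0,0,0,0,0],[0.05,0,0,0,0,0],[0.05,0,0,0,0,0]]])

```text
clock: 4.85
tcp_pos: [0.5419, -0.1987, 0.1162]
orientation: [-0.0, 0.193, 0.981, 0.0]
wrist_force: [-0.1, -0.7, 0.5]
finger_gap: 0.0512
grip_force: 0.2
```

Run:
```python
from h import *
a=save("scene","s1")[100:290,130:360];b=save("top","t1")[140:260,270:430]
cv2.imwrite("pics/v1.png",np.hstack([cv2.resize(a,(400,330)),cv2.resize(b,(400,330))])[:,:,::-1])
```

```text
(no output)
```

View pics/v1.png

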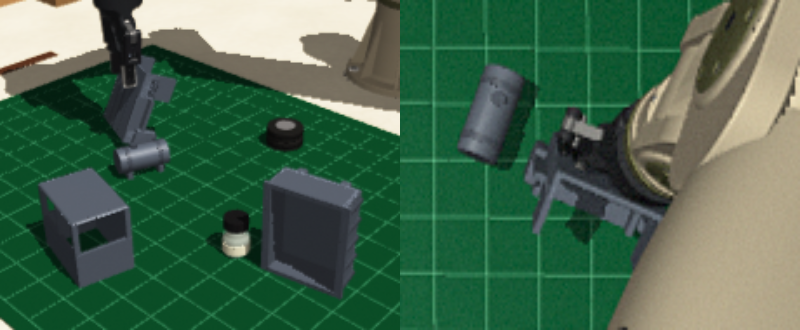

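The bonnet is tilting cleanly by about 25° with its foot in place (scene half, around (130,110)). I'll keep pushing.

Call:
drive_tool(series=[[[0.05,0,0,0,0,0],[0.05,0,0,0,0,0],[0.05,0,0,0,0,0],[0.05,0,0,0,0,0],[0.05,0,0,0,0,0],[0.05,0,0,0,0,0],[0.05,0,0,0,0,0],[0.05,0,0,0,0,0],[0,0,0,0,0,0],[0,0,0,0,0,0],[0,0,0,0,0,0],[-0.1,0,-0.3,0,0,0],[0,0,-0.4,0,0,0],[0,0,-0.35,0,0,0],[0,0,0,0,0,0]]])

```text
clock: 6.82
tcp_pos: [0.5111, -0.1864, 0.2461]
orientation: [0.004, 0.193, 0.981, -0.001]
wrist_force: [0.1, 1.6, -0.5]
finger_gap: 0.0513
grip_force: 0.0
```

Run:
```python
from h import *
a=save("scene","s2")[100:290,130:360];b=save("top","t2")[140:260,270:430]
cv2.imwrite("pics/v2.png",np.hstack([cv2.resize(a,(400,330)),cv2.resize(b,(400,330))])[:,:,::-1])
```

```text
(no output)
```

View pics/v2.png

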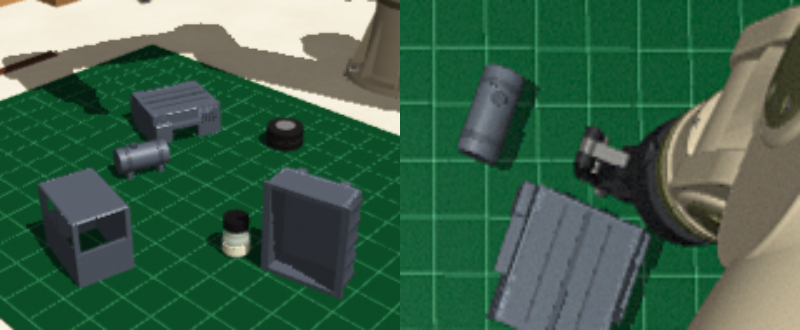

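The bonnet now lies on its skirts with the panel up, and the tank and tyres haven't moved. Next is the bed.

Call:
drive_tool(series=[[[0,0.434,0,0,0,0],[0,0.434,0,0,0,0],[0,0.434,0,0,0,0],[0,0.434,0,0,0,0],[0,0.434,0,0,0,0],[0,0.434,0,0,0,0],[0,0.434,0,0,0,0],[0,0.434,0,0,0,0],[0,0.434,0,0,0,0],[0,0,0,0,0,-0.045],[0,0,0,0,0,-0.045],[0,0,0,0,0,-0.045],[0,0,0,0,0,-0.045],[0,0,0,0,0,0],[0,0,0,0,0,0]]])

```text
clock: 8.8
tcp_pos: [0.6861, 0.2485, 0.241]
orientation: [-0.001, -0.087, 0.996, -0.0]
wrist_force: [0.3, -0.5, -0.4]
finger_gap: 0.0515
grip_force: 0.0
```

Call:
drive_tool(series=[[[0,0,0.3,0,0,0],[0,0,0.3,0,0,0],[0,0,0.3,0,0,0],[0,0,0,0,0,0],[0.1,0,0,0,0,0],[0.1,0,0,0,0,0],[0.05,0,0,0,0,0],[0.05,0,0,0,0,0],[0.05,0,0,0,0,0],[0.05,0,0,0,0,0],[0.05,0,0,0,0,0]]])

```text
clock: 10.18
tcp_pos: [0.6329, 0.239, 0.1342]
orientation: [-0.0, -0.089, 0.996, 0.0]
wrist_force: [0.1, 0.6, -0.3]
finger_gap: 0.051
grip_force: 0.1
```

Run:
```python
from h import *
a=save("scene","s3")[130:290,220:400];b=save("top","t3")[100:230,90:260]
cv2.imwrite("pics/v3.png",np.hstack([cv2.resize(a,(400,350)),cv2.resize(b,(400,350))])[:,:,::-1])
```

```text
(no output)
```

View pics/v3.png

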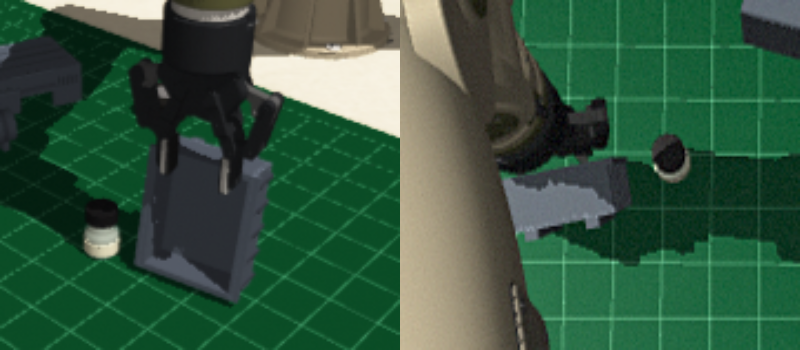

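The fingers are on the bed's upper rim at about (170,170) and (230,175), and it is tilting with the foot in place. I'll keep pushing.

Call:
drive_tool(series=[[[0.05,0,0,0,0,0],[0.05,0,0,0,0,0],[0.05,0,0,0,0,0],[0.05,0,0,0,0,0],[0.05,0,0,0,0,0],[0.05,0,0,0,0,0],[0.05,0,0,0,0,0],[0,0,0,0,0,0],[0,0,0,0,0,0],[0,0,0,0,0,0],[0,0,0,0,0,0]]])

```text
clock: 11.65
tcp_pos: [0.5921, 0.2317, 0.1342]
orientation: [-0.0, -0.088, 0.996, 0.0]
wrist_force: [-0.4, 0.3, 0.3]
finger_gap: 0.051
grip_force: 0.0
```

Run:
```python
from h import *
a=save("scene","s4")[130:290,220:400];b=save("top","t4")[100:230,90:260]
cv2.imwrite("pics/v4.png",np.hstack([cv2.resize(a,(400,350)),cv2.resize(b,(400,350))])[:,:,::-1])
```

```text
(no output)
```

View pics/v4.png

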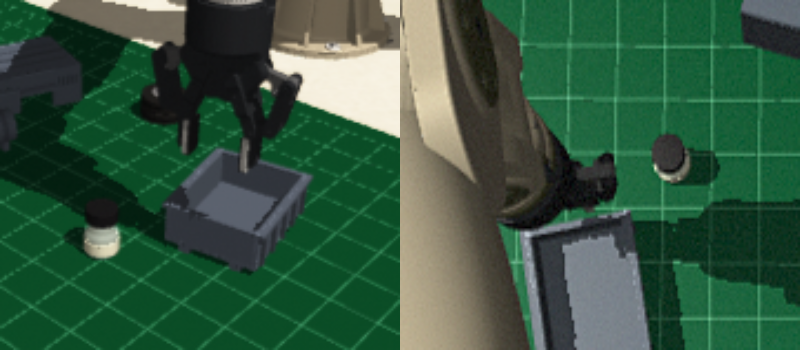

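The bed lies on its rails with its open side up, and the jar hasn't moved. I'll raise the tool clear, check the whole scene and hand in.

Call:
drive_tool(series=[[[0,0,-0.3,0,0,0],[0,0,-0.4,0,0,0],[0,0,-0.3,0,0,0],[0,0,0,0,0,0],[0,0,0,0,0,0]]])

```text
clock: 12.38
tcp_pos: [0.5917, 0.2316, 0.2537]
orientation: [-0.0, -0.089, 0.996, -0.0]
wrist_force: [0.0, -0.3, -0.6]
finger_gap: 0.0512
grip_force: 0.0
```

Run:
```python
from h import *
a=save("scene","s5")
```

```text
(no output)
```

View pics/s5.png

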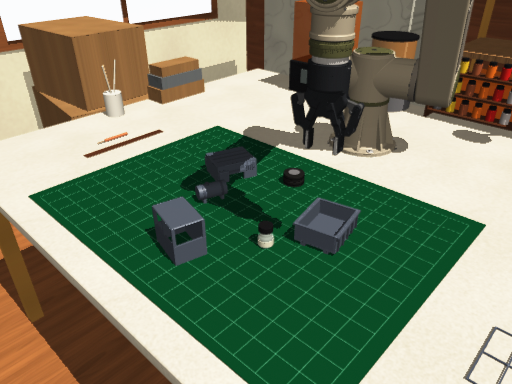

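The picture shows the bonnet at (230,163) and the bed at (327,225), both lying the right way up. The tank, jar, cab and tyres are where they were, and the gripper is clear.

```bash
python3 -c "
from workcell import order
print(order.hand_in())"
```

```text
the job is handed in; nothing more can be done
None
```

I pushed over the bonnet first, then the bed: the last picture before hand-in showed the bonnet on its skirts with its panel up, the bed on its rails with its open side up, and the tank, jar, cab and tyres in place; handed in at about 12.5 s on the robot's clock.

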